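# Brush through the spring flap

## Robot

A 6-joint arm with a two-finger parallel gripper is mounted at the origin on the work surface. World frame = base frame: x ahead of the robot, y to its left, z up, the work surface at z = 0. Lengths are in mm, angles in rad, forces in N, time in s.
With the tool pointing down it reaches from about 275 to 750 mm from the base axis. Payload 10.2 kg.
Tool frame: the origin (TCP) lies midway between the tips of the shut fingers; the grasp point (between the pads) lies grasp_offset behind it (grasp_offset is the distance from the TCP to the grasp point, in mm); x points along the fingers, z is the direction in which the jaws open and shut, and the axes are right-handed (so a half turn about x gives the same grasp; the last joint's range is limited). The gripper opens to 85 mm and grips with 20 to 120 N. Pads are 22 mm wide; open, the fingers measure 114 mm over their backs; the gripper's body (76 mm by 85 mm) begins 54 mm behind the grasp point. The pads swing forward as they close: fully open they stand 13 mm farther back than shut.
Start: joints at [-1.494, 0.313, 1.498, -0, 1.331, -0.223], TCP at [155.035, -501.593, 203.494] pointing down, gripper open.
Joint ranges: [-2.94, 2.94], [-0.97, 2.17], [0.19, 2.56], [-1.23, 4.37], [0.02, 3.11], [-2.88, 2.88]. Speed limits (rad/s): [2.39, 2.39, 3.01, 3.14, 3.14, 3.14].

## Interface

Orientations are given as a unit quaternion [w, x, y, z].
In Python, from rig import sense, capture, calibration, finish_job, grasp_offset gives the robot as it stands.
- The arm moves only by the shell command python3 -m jog 'ROWS' [FORCE]. ROWS is JSON, a list of rows, each an object with "linear": the shift along the tool's x, y, z scaled (see below), a list of three; "rotation": the turn, a rotation vector about the tool's x, y, z scaled (see below), a list of three; "grip": the finger opening in mm, from 0 to 85.4. A call has 1 to 20 rows; each row is the pose to reach, as a shift and turn from the pose measured when the call began, along the tool's axes at that moment; what a row does not reach only later rows make up. The controller multiplies each number of a shift by 0.3 m and each number of a turn by 0.5 rad. A row lasts 1/12 s, in which the tool goes at most 41.7 mm and 7.16 degrees, less where a joint would pass 70% of its speed; a pose out of reach is approached as far as the arm can. A call with a number of a shift or a turn outside -1 to 1 is refused whole. A call with a gripper value outside its range is refused whole. The fingers move at their own pace and stop on an object; FORCE is the grip in N (left out, the last holds). Time passes only in rows, so rows that repeat a pose let the fingers close. It gives the time, the measured TCP pose, the force and the opening at its end, in the units of the state.
- sense(): the state, without advancing time (a new reading comes with each control period).
- capture(name): name is "scene" or "side" or "wrist"; returns (picture, depth): 480x640x3 uint8, red, green, blue; 480x640 float32, mm along the optical axis (not along the pixel's ray), 0 where there is no reading.
- calibration(name): a dict with "intrinsics" (3x3 intrinsics, pixels), "world_from_camera" (4x4, takes a point from camera to world coordinates). Camera axes: x right, y up, looking along -z (the intrinsics and any distortion apply to the point x, -y, -z); pixel columns grow to the right and rows downward; lengths in mm; the calibration is good to about 2 mm. The wrist camera is an equidistant fisheye: a pixel r from the principal point sees the ray r / f radians off the axis. A picture is of the moment at which its call begins: read the wrist's pose just before it. calibration takes no time and is no camera call; for the wrist camera it gives the pose at the moment of the call.
- finish_job(): hands the job in, once; it reports no verdict.
The state is a dict: "time_s": time; "joints": joint angles; "dq": joint speeds; "tau": joint torques, N m; "eef_pos": TCP position; "ee_rot": TCP orientation; "force": force on the tool from outside, world axes, zero at the start; "wrist_torque": the same for the moment, N m; "grip_width": opening from 0.0 (shut) to 1.0 (fully open).
Only numpy, scipy, OpenCV 4.12 (cv2) and the standard library are available. Lean on these libraries where they do the work, as an engineer would, in place of code of your own. Each camera call takes 0.05 s, during which the arm holds its last target.

## Task

Put the used bamboo nail brush into the bin under the shelf through the spring-closing flap in the shelf top: the brush can be laid on the closed flap, and pressing the flap down against its spring lets it slide inside. Then ease the flap back up slowly until it is flush with the shelf, never letting it snap shut. Leave the comb, ladle, jars and tumbler where they stand.

Things in the scene. Friction and masses are not known exactly. Their poses are not given: they have to be found in the camera images.
- unit: White laminate unit fixed on the table, 380 mm deep (x), 680 wide (y), 240 high. Origin on the table; its shelf top, 240 mm up, reaches from x = -170 to +210, y = -340 to +340 mm. x points away from the robot, z up. The flap fills an opening from x = -120 to +32, y = -132 to +132 mm; below it is the bin. The tilt-out fronts on its faces stay shut.
- flap (a joint): Flap angle, rad: 0 = closed, flush; grows to a stop at 1.0 as the far (+x) edge swings down. White plate 146 (x) by 256 mm (y), 6 thick, hinged along its near edge (unit x = -120 mm, shelf height). A spring shuts it: 0.34 Nm closed, +0.28 per rad; 6 to 10 N down on the pad opens it. Closed, it bears a resting brush. Eased means below about 1 rad/s; over 2 is a snap. From 0.75 the brush slides off.
- bin_floor (a point): Centre of the flat bin floor under the flap, 12 mm above the table, unit axes. The bin inside reaches from unit x = -152 to +192 mm and y = -150 to +150 mm, 210 mm high under the shelf.
- flap_press (a point): Centre of the grey ribbed press pad on the flap's top face, 55 mm from the hinge line and 85 mm towards -y from the flap's middle; it moves with the flap, its x pointing from the hinge to the free edge, z out of the top face. Fingers pressed straight down here to 50 to 60 mm below the shelf top open the flap about 0.75 to 0.9 rad.
- flap_rest (a point): Point on the flap's top face beside the pad, 75 mm from the hinge line and 45 mm towards +y from the middle, where a brush laid with its length along the flap's x is clear of the pressing fingers; same axes, moves with the flap.
- brush: Bamboo nail brush, 95 mm long (x), 42 mm wide (y), 31 mm high: a bamboo back 17 mm thick on top of a pale block of bristles 14 mm high and 89 x 38 mm; 50 to 100 g. It lies bristles down on the shelf, left or right of the flap. Origin at the centre of its underside, z up.
- comb: White plastic comb lying flat, 160 mm long (x), 39 mm wide, 6 mm thick, on the shelf on the other side of the flap from the brush. Origin under its middle. Leave alone.
- ladle: Spare sauna ladle lying on the far strip of the shelf beyond the flap: steel bowl 76 mm across and 34 mm high at +y, wooden handle to -y, 346 mm long overall. Origin at shelf height, about mid-length. Leave alone.
- jar_lower: Empty white ceramic jar, 74 mm across, 62 mm high, at the far left (+y) part of the shelf; another stands on it. Origin at the centre of its underside. Leave alone.
- jar_upper: The same jar stacked on the lower one, its rim 124 mm above the shelf. Origin at the centre of its underside. Leave alone.
- tumbler: Grey plastic tumbler, 70 mm across, 90 mm high, at the far right (-y) part of the shelf. Origin at the centre of its underside. Leave alone.
Things that resemble listed ones, but are neither listed nor needed, are in the scene too. Leave any pink or red look-alike of the brush alone.

How it is judged:
By the outcome, as a careful person would: the job done as asked, in the order asked, and still so for the second after the job is handed in, with the robot touching nothing.
It also fails if it takes over 58 s, if anything falls off the work surface, if the arm or the gripper's body presses on something with over 40 N, if the wrist force passes 120 N, or if a joint passes its speed limit or range.

## Working session

There is one attempt and no reset: what is moved stays moved. The work goes in short steps, Python scripts to look and compute and a shell command to move; the robot and the scene stay as the last step left them, time stands still between calls to the robot, and variables do not carry over. Pictures are saved under pics/ and viewed, and the job is handed in when it is done.

```bash
ls; mkdir -p pics
python3 - <<'E'
from rig import *
import cv2
s=sense();print(s);print(grasp_offset)
for n in ("scene","side","wrist"):
    c=calibration(n);print(n,c)
    p,d=capture(n);cv2.imwrite(f"pics/{n}0.png",p[:,:,::-1])
    import numpy as np;np.save(f"pics/{n}0d.npy",d)
E
```

```text
pics
{'time_s': 0.0, 'joints': array([-1.49438468e+00,  3.13461889e-01,  1.49848224e+00,  5.77141974e-06,
        1.33099576e+00, -2.23407765e-01]), 'dq': array([-0.00248958,  0.00014879,  0.00016338, -0.00037064,  0.00022388,
        0.00115398]), 'tau': array([ 1.67652928e-03, -4.12263215e+01, -2.59736288e+01, -9.13281951e-05,
        4.31714943e-03, -8.38993088e-06]), 'eef_pos': array([ 155.01939329, -501.26819848,  202.91202374]), 'ee_rot': array([ 0.56875663,  0.42008008,  0.56937596, -0.41935623]), 'force': array([-0.30279025,  0.85632522, -1.22134308]), 'wrist_torque': array([0.03983193, 0.00233817, 0.01567161]), 'grip_width': 1.0046983980919502}
18.700000000000003
scene {'intrinsics': array([[569.95951841,   0.        , 326.44806553],
       [  0.        , 569.95951841, 241.25063033],
       [  0.        ,   0.        ,   1.        ]]), 'world_from_camera': array([[ 9.90718443e-01,  6.96524107e-02, -1.16728354e-01,
         3.25577766e+02],
       [-1.34517422e-01,  6.25861619e-01, -7.68246248e-01,
        -1.25038579e+03],
       [ 1.95455936e-02,  7.76817724e-01,  6.2942211
[... 496 characters left out ...]
.64044255e-02,  5.93755940e-01,  8.04477954e-01,
         1.23031449e+03],
       [ 0.00000000e+00,  0.00000000e+00,  0.00000000e+00,
         1.00000000e+00]])}
wrist {'intrinsics': array([[371.64829954,   0.        , 321.81168898],
       [  0.        , 371.64829954, 240.47162622],
       [  0.        ,   0.        ,   1.        ]]), 'world_from_camera': array([[ 2.95383551e-01,  9.09739921e-01,  2.91756464e-01,
         2.30120183e+02],
       [-9.55378706e-01,  2.81366889e-01,  8.99121906e-02,
        -4.79037325e+02],
       [-2.93899381e-04, -3.05296495e-01,  9.52257299e-01,
         3.72999725e+02],
       [ 0.00000000e+00,  0.00000000e+00,  0.00000000e+00,
         1.00000000e+00]])}
```

View pics/scene0.png

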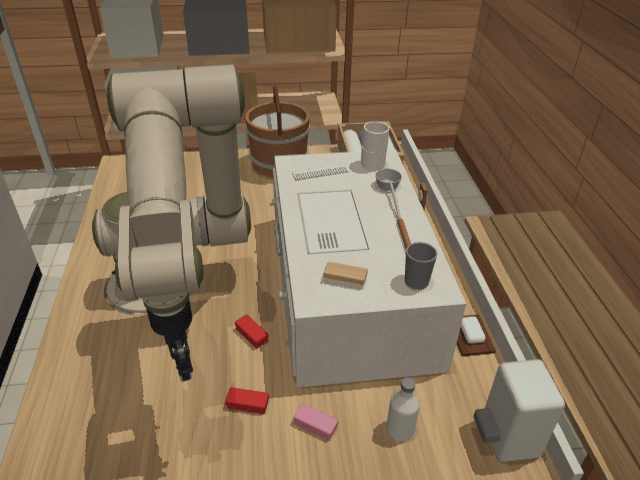

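View pics/side0.png

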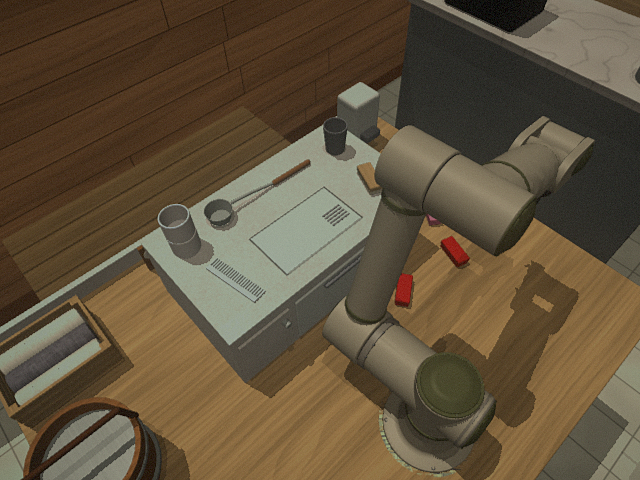

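View pics/wrist0.png

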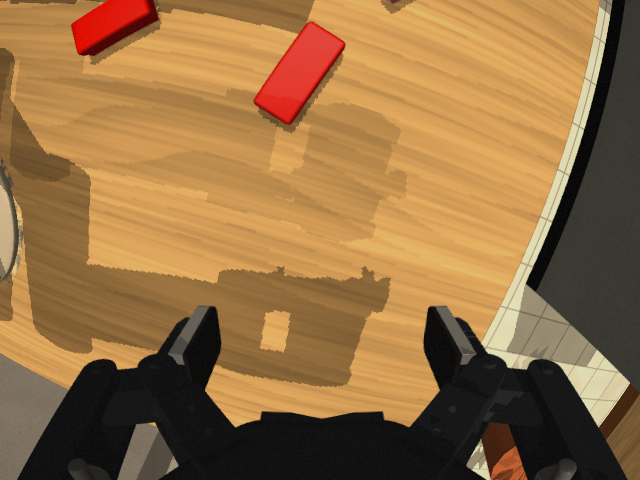

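The scene view shows the shelf unit with the tan brush at about (345,273), right of the flap, and the tumbler at (419,265). The comb is at (320,173), the ladle at (395,205) and the jars at (374,146). Brush candidates are tan (345,273) on the shelf, red (251,330) and (247,400), and pink (315,421) on the table. Only the tan one fits: it is bamboo with pale bristles and lies on the shelf beside the flap. Next I'll enlarge it and measure.

```bash
cat > h.py <<'E'
import numpy as np,cv2
from rig import *
def ray(c,px):
    K=c["intrinsics"];T=c["world_from_camera"]
    px=np.atleast_2d(np.array(px,float))
    d=np.c_[(px[:,0]-K[0,2])/K[0,0],-(px[:,1]-K[1,2])/K[1,1],-np.ones(len(px))]
    return T[:3,3],d@T[:3,:3].T
def plane(c,px,z):
    o,d=ray(c,px);return o+d*((z-o[2])/d[:,2])[:,None]
def cloud(c,dep,px):
    o,d=ray(c,px);p=np.asarray(px,int);return o+d*dep[p[:,1],p[:,0]][:,None]
E
python3 - <<'E'
from h import *
p=cv2.imread("pics/scene0.png");d=np.load("pics/scene0d.npy");c=calibration("scene")
hsv=cv2.cvtColor(p,cv2.COLOR_BGR2HSV)
m=((hsv[...,1]>60)).astype(np.uint8); r=np.zeros_like(m); r[250:300,310:385]=1; m*=r
n,l,st,ce=cv2.connectedComponentsWithStats(m); i=1+np.argmax(st[1:,4]); print(st[i],ce[i])
ys,xs=np.where(l==i); P=cloud(c,d,np.c_[xs,ys]); print(np.percentile(P,[1,50,99],axis=0).round(1))
top=P[P[:,2]>np.percentile(P[:,2],99)-6]
print(len(top),cv2.minAreaRect(top[:,:2].astype(np.float32)), cv2.boxPoints(cv2.minAreaRect(top[:,:2].astype(np.float32))))
# shelf heights
for q in [(300,290),(400,190),(340,220),(300,190)]: print(q,cloud(c,d,np.array([q])).round(1))
cv2.imwrite("pics/c1.png",cv2.resize(p[150:390,260:480],None,fx=2.5,fy=2.5,interpolation=cv2.INTER_CUBIC))
# corners estimated
for nm,q in dict(nl=(274,157),nr=(292,305),fr=(455,303),fA=(299,193),fB=(354,191),fC=(367,248),fD=(308,253)).items(): print(nm,plane(c,[q],240).round(1))
E
```

```text
[324 262  44  23 695] [345.12086331 272.99136691]
[[ 465.6 -339.4  251.9]
 [ 513.2 -310.   268.5]
 [ 560.2 -273.5  274.1]]
394 ((400.2210693359375, -758.982666015625), (989.61669921875, 94.09408569335938), 75.93146514892578) [[  234.306   -1227.5133 ]
 [  325.5778  -1250.3859 ]
 [  566.1361   -290.45203]
 [  474.86435  -267.57947]]
(300, 290) [[ 408.9 -323.5  238.7]]
(400, 190) [[730.2  51.7 235.9]]
(340, 220) [[538.3 -76.7 241.3]]
(300, 190) [[448.6  76.4 239.4]]
nl [[387.7 262.1 240. ]]
nr [[ 386.7 -369.8  240. ]]
fr [[ 745.1 -405.2  240. ]]
fA [[444.3  60.9 240. ]]
fB [[598.3  54.5 240. ]]
fC [[ 587.2 -195.8  240. ]]
fD [[ 440.8 -198.6  240. ]]
```

View pics/c1.png

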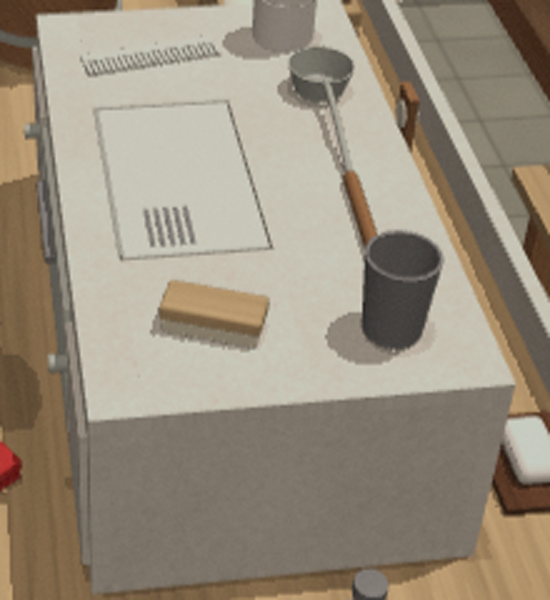

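The crop confirms it: tan bamboo back, pale bristles, on the shelf right of the flap. The pad is at crop (168,226), which is the -y near part of the flap.

```bash
cat >> h.py <<'E'
def fit2(U,W):
    U=np.array(U,float);W=np.array(W,float);a=U-U.mean(0);b=W-W.mean(0)
    th=np.arctan2((a[:,0]*b[:,1]-a[:,1]*b[:,0]).sum(),(a*b).sum())
    R=np.array([[np.cos(th),-np.sin(th)],[np.sin(th),np.cos(th)]]);t=W.mean(0)-R@U.mean(0)
    return th,R,t,W-(U@R.T+t)
E
python3 - <<'E'
from h import *
p=cv2.imread("pics/scene0.png");d=np.load("pics/scene0d.npy");c=calibration("scene")
cr=lambda x,y:(260+(x+.5)/2.5-.5,150+(y+.5)/2.5-.5)
px=[cr(95,106),cr(228,100),cr(271,246),cr(122,258),cr(38,14),cr(92,420),cr(513,385)]
U=[(-120,132),(32,132),(32,-132),(-120,-132),(-170,340),(-170,-340),(210,-340)]
W=plane(c,px,240)[:,:2]
th,R,t,res=fit2(U,W);print("scene",th,t,res.round(1).tolist())
hsv=cv2.cvtColor(p,cv2.COLOR_BGR2HSV)
m=((hsv[...,1]>60)).astype(np.uint8); r=np.zeros_like(m); r[250:300,310:385]=1; m*=r
ys,xs=np.where(m>0); X=np.c_[xs,ys]; ok=d[ys,xs]>0; P=cloud(c,d,X[ok]); 
top=P[np.abs(P[:,2]-271)<4]
print(len(top),np.median(top,axis=0),cv2.minAreaRect(top[:,:2].astype(np.float32)))
# brush silhouette top face by brightness
mm=cv2.resize(p[255:292,318:372],None,fx=12,fy=12,interpolation=cv2.INTER_CUBIC);cv2.imwrite("pics/c2.png",mm)
s=cv2.imread("pics/side0.png")
cv2.imwrite("pics/c3.png",cv2.resize(s[100:290,200:400],None,fx=3,fy=3,interpolation=cv2.INTER_CUBIC))
E
```

```text
scene -0.002179894983829497 [560.12305009 -67.78386265] [[0.7, 1.3], [-1.6, -2.3], [-2.0, 3.3], [2.2, 1.2], [0.2, -0.7], [3.6, -1.2], [-3.0, -1.6]]
462 [ 514.04993281 -305.47985556  269.58647295] ((514.1068115234375, -304.65411376953125), (44.34255599975586, 93.90472412109375), 69.29570007324219)
```

View pics/c2.png

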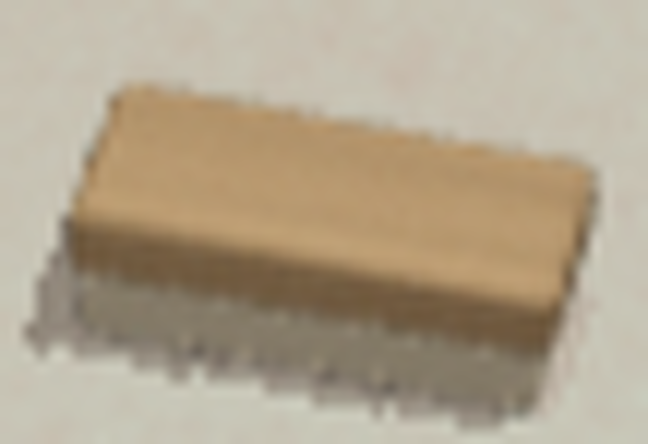

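View pics/c3.png

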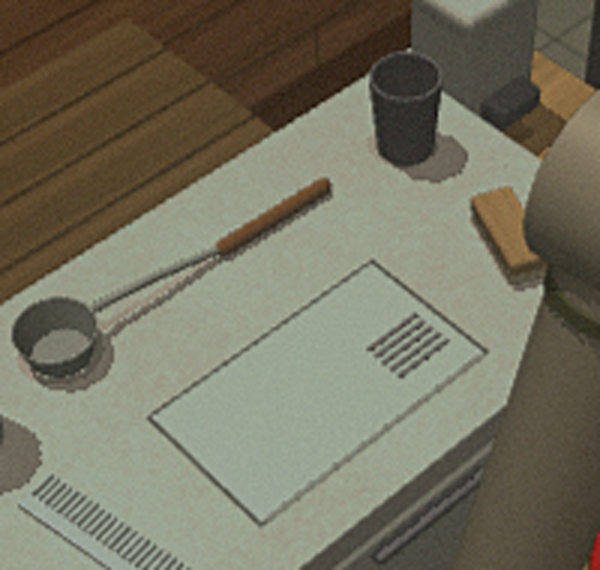

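Run:
```python
from h import *
c=calibration("scene");s=calibration("side")
f=lambda x,y,k,ox,oy:(ox+(x+.5)/k-.5,oy+(y+.5)/k-.5)
px=[f(*q,3,200,100) for q in [(262,524),(150,416),(372,261),(487,350)]]
U=[(-120,132),(32,132),(32,-132),(-120,-132)]
th,R,t,res=fit2(U,plane(s,px,240)[:,:2]);print("side flap",th,t,res.round(1).tolist())
px=[f(*q,2.5,260,150) for q in [(95,106),(228,100),(271,246),(122,258)]]
th,R,t,res=fit2(U,plane(c,px,240)[:,:2]);print("scene flap",th,t,res.round(1).tolist())
b=plane(c,[f(*q,12,318,255) for q in [(125,88),(595,170),(555,305),(72,215)]],271)
print("brush",b.round(1),b.mean(0), [np.linalg.norm(b[i]-b[(i+1)%4]).round(1) for i in range(4)],np.degrees(np.arctan2(*(b[1]-b[0]+b[2]-b[3])[[1,0]])))
# side view brush top far corners, partially occluded
b=plane(s,[f(*q,3,200,100) for q in [(475,200),(508,189),(541,262),(513,272)]],271);print("side brush",b.round(1),b.mean(0))
q=sense()["ee_rot"]
from scipy.spatial.transform import Rotation as Ro
print(Ro.from_quat(np.r_[q[1:],q[0]]).as_matrix().round(3))
# pad
print("pad scene",plane(c,[f(168,226,2.5,260,150)],240),"side",plane(s,[f(408,345,3,200,100)],240))
# obstacles: tumbler near shelf
d=np.load("pics/scene0d.npy")
for q in [(419,275),(405,235),(388,180),(373,150),(320,173)]: print(q,cloud(c,d,np.array([q])).round(0))
```

```text
side flap 0.003900060376276529 [559.36964425 -69.38121387] [[1.7, -2.0], [-1.6, -2.8], [-2.5, 3.0], [2.4, 1.8]]
scene flap -0.001670914446244496 [559.94241871 -66.88339057] [[0.9, 0.4], [-1.4, -3.2], [-1.9, 2.4], [2.3, 0.3]]
brush [[ 479.  -271.6  271. ]
 [ 564.4 -305.1  271. ]
 [ 549.9 -341.2  271. ]
 [ 464.2 -306.5  271. ]] [ 514.38710676 -306.0972731   271.        ] [np.float64(91.7), np.float64(38.9), np.float64(92.5), np.float64(37.9)] -21.723202748052604
side brush [[ 558.4 -300.   271. ]
 [ 547.2 -332.3  271. ]
 [ 463.4 -287.9  271. ]
 [ 472.3 -261.2  271. ]] [ 510.30741832 -295.37873634  271.        ]
[[-0.     0.955  0.295]
 [ 0.001  0.295 -0.955]
 [-1.     0.    -0.001]]
pad scene [[ 493.20139863 -154.20925333  240.        ]] side [[ 494.16028069 -153.56655793  240.        ]]
(419, 275) [[ 671. -354.  285.]]
(405, 235) [[ 687. -175.  256.]]
(388, 180) [[707. 105. 236.]]
(373, 150) [[669. 161. 306.]]
(320, 173) [[515. 152. 244.]]
```

```bash
python3 -m jog '[{"linear":[-0.6,0,0],"rotation":[0,0,0],"grip":85},{"linear":[-0.6,0,0],"rotation":[0,0,0],"grip":85},{"linear":[-0.6,0,0],"rotation":[0,0,0],"grip":85},{"linear":[-0.6,0.1,-0.02],"rotation":[0.2,0,0],"grip":85},{"linear":[-0.6,0.25,-0.05],"rotation":[0.4,0,0],"grip":85},{"linear":[-0.6,0.4,-0.08],"rotation":[0.6,0,0],"grip":85},{"linear":[-0.6,0.52,-0.11],"rotation":[0.68,0,0],"grip":85},{"linear":[-0.6,0.667,-0.136],"rotation":[0.68,0,0],"grip":85},{"linear":[-0.6,0.667,-0.136],"rotation":[0.68,0,0],"grip":85},{"linear":[-0.6,0.667,-0.136],"rotation":[0.68,0,0],"grip":85}]' 40
cat >> h.py <<'E'
from scipy.spatial.transform import Rotation as Ro
def plan(target,yaw=None,tilt=True):
    s=sense();q=s["ee_rot"];R=Ro.from_quat(np.r_[q[1:],q[0]]).as_matrix()
    print("t",round(float(s["time_s"]),2),"pos",s["eef_pos"].round(1),"F",s["force"].round(1),"g",round(float(s["grip_width"]),3),"j",s["joints"].round(2))
    print("lin",(R.T@(np.array(target)-s["eef_pos"])/300).round(4))
    if yaw is not None:
        y=np.array([np.cos(yaw),np.sin(yaw),0]);x=np.array([0,0,-1.]);z=np.cross(x,y)
        print("rot",(Ro.from_matrix(R.T@np.c_[x,y,z]).as_rotvec()/.5).round(4))
E
python3 -c "
from h import *
plan([513,-305,330],np.radians(-21.6))"
```

```text
time_s: 0.98
eef_pos: [337.1, -401.3, 383.1]
ee_rot: [0.491, 0.509, 0.491, -0.508]
force: [0.5, 0.0, -1.1]
grip_width: 0.996
t 0.98 pos [ 337.1 -401.3  383.1] F [ 0.5  0.  -1.1] g 0.996 j [-1.1   0.26  1.11  0.    1.77  0.51]
lin [ 0.1778  0.5744 -0.3412]
rot [ 6.833e-01 -3.200e-03 -5.000e-04]
```

```bash
python3 -m jog '[{"linear":[0,0.14,-0.085],"rotation":[0.17,0,0],"grip":85},{"linear":[0,0.28,-0.17],"rotation":[0.34,0,0],"grip":85},{"linear":[0.04,0.42,-0.25],"rotation":[0.51,0,0],"grip":85},{"linear":[0.08,0.52,-0.31],"rotation":[0.62,0,0],"grip":85},{"linear":[0.08,0.574,-0.341],"rotation":[0.683,0,0],"grip":85},{"linear":[0.08,0.574,-0.341],"rotation":[0.683,0,0],"grip":85},{"linear":[0.08,0.574,-0.341],"rotation":[0.683,0,0],"grip":85}]'
python3 - <<'E'
from h import *
c=calibration("wrist");p,d=capture("wrist");cv2.imwrite("pics/w1.png",p[:,:,::-1]);np.save("pics/w1d.npy",d);np.savez("pics/w1c.npz",**c)
plan([513,-305,259],np.radians(-21.6))
E
```

```text
time_s: 1.57
eef_pos: [513.5, -304.6, 358.1]
ee_rot: [0.397, 0.585, 0.399, -0.584]
force: [-1.0, -0.5, 0.4]
grip_width: 0.996
t 1.62 pos [ 512.6 -305.5  358.9] F [-0.2 -0.3  1. ] g 0.993 j [-0.73  0.44  0.92  0.    1.78  1.21]
lin [ 0.3331  0.0009 -0.0014]
rot [ 0.0017 -0.0028  0.002 ]
```

View pics/w1.png

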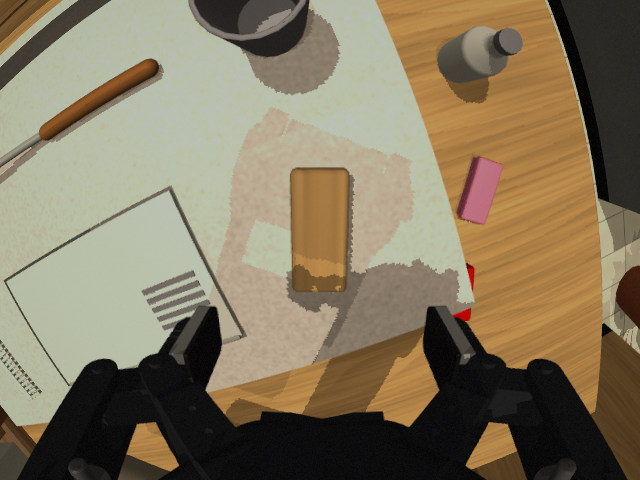

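Brush spans about (290,167) to (350,293), aligned with the fingers. Checking its position with the fisheye model.

```bash
cat >> h.py <<'E'
def fplane(c,px,z):
    K=c["intrinsics"];T=c["world_from_camera"];px=np.atleast_2d(np.array(px,float))
    u=(px[:,0]-K[0,2])/K[0,0];v=(px[:,1]-K[1,2])/K[1,1];r=np.hypot(u,v)+1e-9
    d=np.c_[u/r*np.sin(r),-v/r*np.sin(r),-np.cos(r)]@T[:3,:3].T;o=T[:3,3]
    return o+d*((z-o[2])/d[:,2])[:,None]
E
python3 - <<'E'
from h import *
c=np.load("pics/w1c.npz")
b=fplane(c,[(292,168),(348,169),(349,291),(291,291)],271);print(b.round(1),b.mean(0).round(1),[np.linalg.norm(b[i]-b[i-1]).round(1) for i in range(4)],np.degrees(np.arctan2(*(b[0]-b[3]+b[1]-b[2])[[1,0]])))
print(fplane(c,[(171,187),(244,336),(6,281),(178,300)],240).round(1))
E
```

```text
[[ 566.6 -303.7  271. ]
 [ 551.7 -339.5  271. ]
 [ 464.4 -308.1  271. ]
 [ 480.6 -266.8  271. ]] [ 515.8 -304.5  271. ] [np.float64(93.5), np.float64(38.8), np.float64(92.7), np.float64(44.4)] -21.538215773646314
[[ 589.5 -200.7  240. ]
 [ 440.5 -198.9  240. ]
 [ 587.9   57.   240. ]
 [ 495.4 -156.3  240. ]]
```

```bash
python3 -m jog '[{"linear":[0.1,0.007,0],"rotation":[0,0,0],"grip":85},{"linear":[0.2,0.007,-0.001],"rotation":[0,0,0],"grip":85},{"linear":[0.28,0.007,-0.001],"rotation":[0,0,0],"grip":85},{"linear":[0.34,0.007,-0.001],"rotation":[0,0,0],"grip":85},{"linear":[0.37,0.007,-0.001],"rotation":[0,0,0],"grip":85},{"linear":[0.39,0.007,-0.001],"rotation":[0,0,0],"grip":85},{"linear":[0.39,0.007,-0.001],"rotation":[0,0,0],"grip":70},{"linear":[0.39,0.007,-0.001],"rotation":[0,0,0],"grip":60},{"linear":[0.39,0.007,-0.001],"rotation":[0,0,0],"grip":50},{"linear":[0.39,0.007,-0.001],"rotation":[0,0,0],"grip":35},{"linear":[0.39,0.007,-0.001],"rotation":[0,0,0],"grip":35},{"linear":[0.39,0.007,-0.001],"rotation":[0,0,0],"grip":35},{"linear":[0.39,0.007,-0.001],"rotation":[0,0,0],"grip":35},{"linear":[0.39,0.007,-0.001],"rotation":[0,0,0],"grip":35},{"linear":[0.39,0.007,-0.001],"rotation":[0,0,0],"grip":35}]' 40
python3 - <<'E'
from h import *
c=calibration("wrist");p,d=capture("wrist");cv2.imwrite("pics/w2.png",p[:,:,::-1])
plan([515,-305,300],np.radians(-21.6))
E
```

```text
time_s: 2.87
eef_pos: [514.8, -305.8, 242.3]
ee_rot: [0.397, 0.585, 0.398, -0.584]
force: [0.4, 0.4, 3.0]
grip_width: 0.41
t 2.92 pos [ 514.8 -305.8  242.3] F [-0.   0.3  4.2] g 0.408 j [-0.73  0.46  1.19  0.    1.49  1.21]
lin [-0.1923 -0.0003 -0.003 ]
rot [ 0.0017 -0.0025  0.0005]
```

View pics/w2.png

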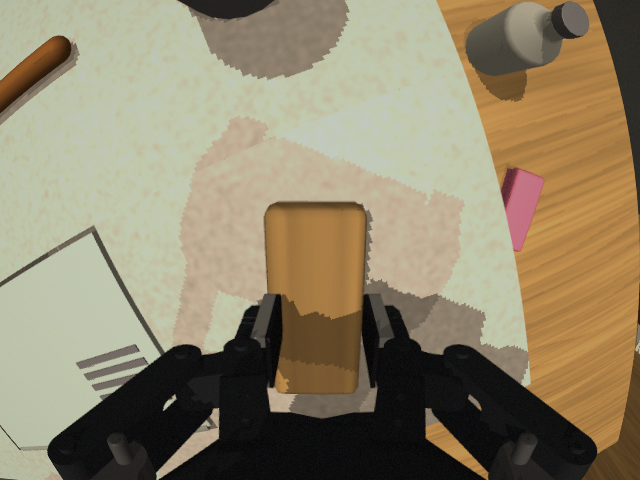

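The opening reads 35 mm against a 42 mm brush, exactly my command. I'll close further and see where it stops.

```bash
python3 -m jog '[{"linear":[0,0,0],"rotation":[0,0,0],"grip":20},{"linear":[0,0,0],"rotation":[0,0,0],"grip":20},{"linear":[0,0,0],"rotation":[0,0,0],"grip":20},{"linear":[0,0,0],"rotation":[0,0,0],"grip":20}]' 40
python3 - <<'E'
from h import *
plan([515,-305,300],np.radians(-21.6))
E
```

```text
time_s: 3.25
eef_pos: [515.0, -306.2, 243.4]
ee_rot: [0.398, 0.585, 0.397, -0.584]
force: [0.1, -0.4, 6.9]
grip_width: 0.228
t 3.25 pos [ 515.  -306.2  243.4] F [ 0.1 -0.4  6.9] g 0.228 j [-0.73  0.46  1.19  0.    1.49  1.21]
lin [-0.1887 -0.0012 -0.0037]
rot [ 0.0016 -0.0005 -0.0038]
```

Run:
```python
from h import *
p,d=capture("wrist");cv2.imwrite("pics/w3.png",p[:,:,::-1])
p,d=capture("scene");cv2.imwrite("pics/s3.png",cv2.resize(p[200:320,260:440],None,fx=4,fy=4,interpolation=cv2.INTER_CUBIC)[:,:,::-1])
```

```text
(no output)
```

View pics/w3.png

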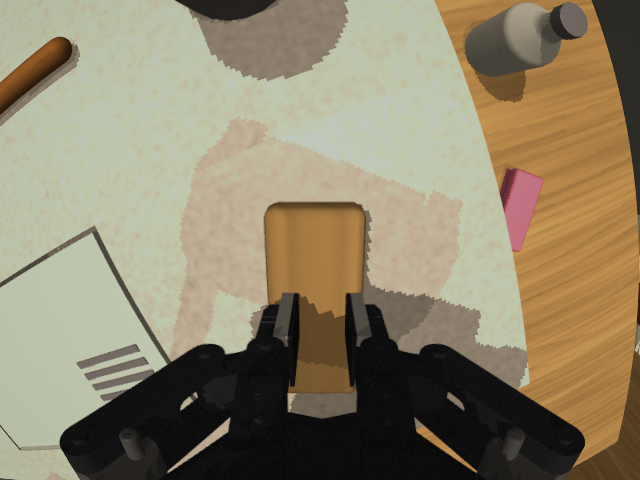

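View pics/s3.png

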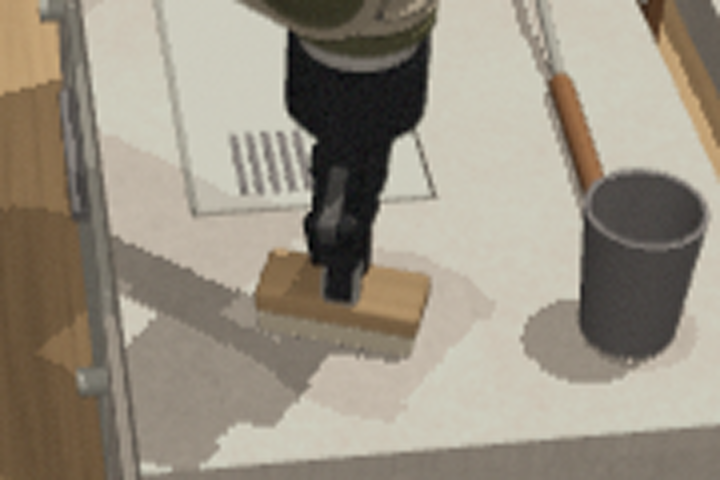

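The fingers sit on top of the brush rather than astride it, and the brush hasn't moved. I'll measure the actual tip height from depth.

Run:
```python
from h import *
s=sense();c=calibration("wrist");p,d=capture("wrist");T=c["world_from_camera"];K=c["intrinsics"]
def pt(x,y):
    u=(x-K[0,2])/K[0,0];v=(y-K[1,2])/K[1,1];r=np.hypot(u,v)+1e-9
    a=np.array([u/r*np.sin(r),-v/r*np.sin(r),-np.cos(r)]);a=a/np.cos(r)*d[y,x]
    return (T[:3,:3]@a+T[:3,3]).round(1),d[y,x]
for q in [(294,297),(290,310),(294,340),(294,380),(352,297),(358,310),(350,380),(320,250),(320,320),(400,250),(270,310)]: print(q,*pt(*q))
print(s["eef_pos"],s["joints"],s["tau"],T[:3,3])
```

```text
(294, 297) [ 529.8 -300.5  278.7] 148.71448
(290, 310) [ 529.8 -299.7  289.4] 138.66942
(294, 340) [ 521.7 -298.4  297.9] 132.94138
(294, 380) [ 510.9 -294.4  307.3] 127.48602
(352, 297) [ 520.9 -322.3  278.1] 149.37556
(358, 310) [ 520.8 -323.7  290.2] 137.73247
(350, 380) [ 503.7 -313.2  307.5] 127.24948
(320, 250) [ 541.7 -316.5  269.8] 152.11937
(320, 320) [ 511.9 -304.7  271.1] 160.6077
(400, 250) [ 517.3 -349.9  239.9] 183.76514
(270, 310) [ 529.6 -290.2  282.8] 146.07814
[ 515.04909907 -306.18150772  243.40747163] [-7.32104452e-01  4.57278808e-01  1.18832524e+00  8.82525195e-04
  1.49426073e+00  1.21483646e+00] [ 2.69358968e-01 -4.49344039e+01 -2.43879622e+01  1.23956767e-01
  2.32483138e-02  7.44704867e-04] [ 587.84377297 -335.48623964  413.52411181]
```

Run:
```python
from h import *
c=np.load("pics/w1c.npz");d=np.load("pics/w1d.npy");T=c["world_from_camera"];K=c["intrinsics"]
def pt(x,y):
    u=(x-K[0,2])/K[0,0];v=(y-K[1,2])/K[1,1];r=np.hypot(u,v)+1e-9
    a=np.array([u/r*np.sin(r),-v/r*np.sin(r),-np.cos(r)]);a=a/np.cos(r)*d[y,x]
    return (T[:3,:3]@a+T[:3,3]).round(1)
for q in [(206,310),(212,312),(205,318),(215,340),(195,340),(433,312),(440,318),(448,330),(320,230),(250,360)]: print(q,pt(*q))
```

```text
(206, 310) [ 540.8 -268.4  406.9]
(212, 312) [ 538.8 -269.7  405.8]
(205, 318) [ 540.1 -269.4  412.5]
(215, 340) [ 527.5 -265.2  407. ]
(195, 340) [ 539.7 -270.   427.4]
(433, 312) [ 507.9 -349.   406.1]
(440, 318) [ 508.7 -350.1  412.9]
(448, 330) [ 508.8 -350.4  421.9]
(320, 230) [ 517.8 -305.4  271.4]
(250, 360) [ 413.9 -191.9  240.4]
```

True fingertips sit about 27 mm behind the reported TCP: contact was at z 271 while the TCP read 243. I'll use this offset from now on. Reopen, descend to TCP z ≈ 216, then close.

```bash
python3 -m jog '[{"linear":[-0.04,0,0],"rotation":[0,0,0],"grip":85},{"linear":[-0.04,0,0],"rotation":[0,0,0],"grip":85},{"linear":[-0.04,0,-0.002],"rotation":[0,0,0],"grip":85},{"linear":[-0.04,0,-0.003],"rotation":[0,0,0],"grip":85},{"linear":[-0.04,0,-0.003],"rotation":[0,0,0],"grip":85},{"linear":[-0.04,0,-0.003],"rotation":[0,0,0],"grip":85},{"linear":[-0.04,0,-0.003],"rotation":[0,0,0],"grip":85},{"linear":[0.0,0,-0.003],"rotation":[0,0,0],"grip":85},{"linear":[0.04,0,-0.003],"rotation":[0,0,0],"grip":85},{"linear":[0.07,0,-0.003],"rotation":[0,0,0],"grip":85},{"linear":[0.09,0,-0.003],"rotation":[0,0,0],"grip":85},{"linear":[0.09,0,-0.003],"rotation":[0,0,0],"grip":85}]' 40
python3 - <<'E'
from h import *
p,d=capture("wrist");cv2.imwrite("pics/w4.png",p[:,:,::-1])
plan([515,-305,216],np.radians(-21.6))
E
```

```text
time_s: 4.4
eef_pos: [515.1, -305.0, 215.0]
ee_rot: [0.397, 0.585, 0.398, -0.584]
force: [-0.0, -0.5, -0.3]
grip_width: 0.991
t 4.45 pos [ 515.3 -305.3  216.1] F [ 0.3 -0.3 -0. ] g 0.995 j [-0.73  0.47  1.24  0.    1.43  1.22]
lin [ 0.0002 -0.0014 -0.0005]
rot [ 0.0015 -0.0011 -0.0022]
```

View pics/w4.png

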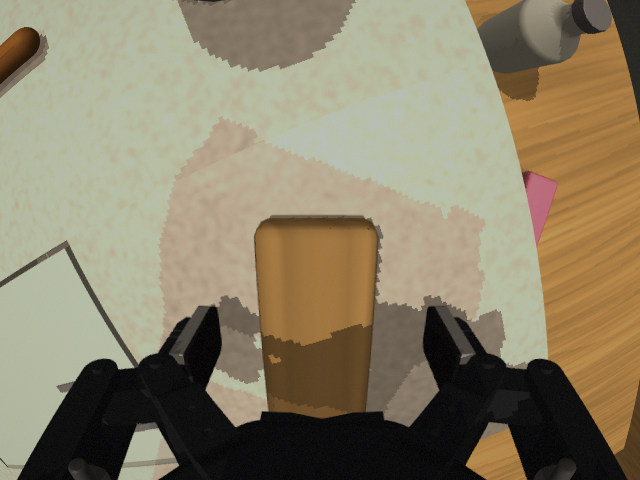

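The open fingers now stand astride the brush, which spans cols 255–380. Closing.

```bash
python3 -m jog '[{"linear":[0,0,0],"rotation":[0,0,0],"grip":65},{"linear":[0,0,0],"rotation":[0,0,0],"grip":50},{"linear":[0,0,0],"rotation":[0,0,0],"grip":35},{"linear":[0,0,0],"rotation":[0,0,0],"grip":30},{"linear":[0,0,0],"rotation":[0,0,0],"grip":30},{"linear":[0,0,0],"rotation":[0,0,0],"grip":30},{"linear":[0,0,0],"rotation":[0,0,0],"grip":30},{"linear":[0,0,0],"rotation":[0,0,0],"grip":30},{"linear":[0,0,0],"rotation":[0,0,0],"grip":30}]' 40
```

```text
time_s: 5.2
eef_pos: [515.5, -305.4, 216.7]
ee_rot: [0.398, 0.585, 0.397, -0.584]
force: [-0.1, 0.3, 5.9]
grip_width: 0.484
```

```bash
python3 -m jog '[{"linear":[-0.02,0,0],"rotation":[0,0,0],"grip":30},{"linear":[-0.06,0,0],"rotation":[0,0,0],"grip":30},{"linear":[-0.12,0,0],"rotation":[0,0,0],"grip":30},{"linear":[-0.18,0,0],"rotation":[0,0,0],"grip":30},{"linear":[-0.23,0,0],"rotation":[0,0,0],"grip":30},{"linear":[-0.25,0,0],"rotation":[0,0,0],"grip":30},{"linear":[-0.25,0,0],"rotation":[0,0,0],"grip":30}]' 40
python3 - <<'E'
from h import *
p,d=capture("wrist");cv2.imwrite("pics/w5.png",p[:,:,::-1])
p,d=capture("scene");cv2.imwrite("pics/s5.png",cv2.resize(p[200:320,260:440],None,fx=4,fy=4,interpolation=cv2.INTER_CUBIC)[:,:,::-1])
plan([514.7,-23,291],0)
E
```

```text
time_s: 5.78
eef_pos: [515.6, -305.6, 292.7]
ee_rot: [0.399, 0.585, 0.396, -0.584]
force: [-0.4, -0.1, -1.4]
grip_width: 0.482
t 5.88 pos [ 515.1 -305.2  290.6] F [-0.4  0.1 -0.4] g 0.487 j [-0.73  0.44  1.09  0.    1.61  1.22]
lin [-0.001  -0.3471 -0.8744]
rot [-0.7525 -0.0012 -0.0015]
```

View pics/w5.png

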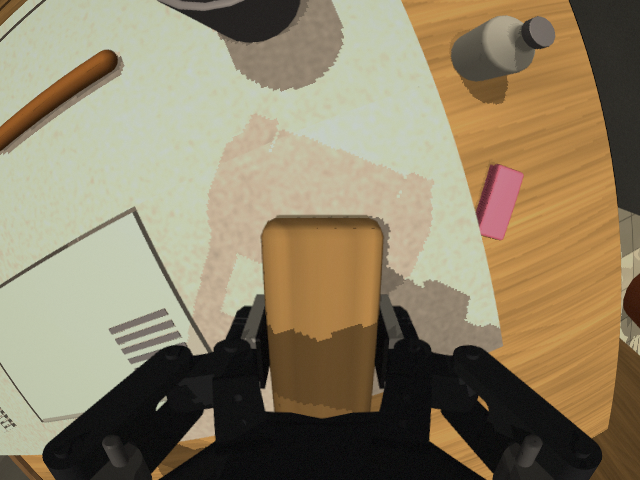

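View pics/s5.png

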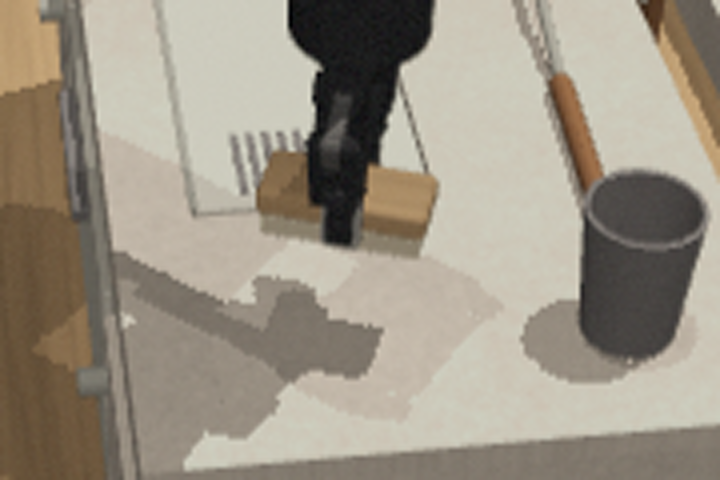

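The brush is held level, centred between the fingers. Carrying it over flap_rest.

```bash
python3 -m jog '[{"linear":[0,-0.03,-0.07],"rotation":[-0.07,0,0],"grip":30},{"linear":[0,-0.07,-0.17],"rotation":[-0.15,0,0],"grip":30},{"linear":[0,-0.11,-0.27],"rotation":[-0.24,0,0],"grip":30},{"linear":[0,-0.15,-0.37],"rotation":[-0.33,0,0],"grip":30},{"linear":[0,-0.19,-0.47],"rotation":[-0.42,0,0],"grip":30},{"linear":[0,-0.23,-0.57],"rotation":[-0.51,0,0],"grip":30},{"linear":[0,-0.27,-0.67],"rotation":[-0.6,0,0],"grip":30},{"linear":[0,-0.305,-0.77],"rotation":[-0.68,0,0],"grip":30},{"linear":[0,-0.33,-0.83],"rotation":[-0.73,0,0],"grip":30},{"linear":[0,-0.345,-0.865],"rotation":[-0.75,0,0],"grip":30},{"linear":[0,-0.347,-0.874],"rotation":[-0.752,0,0],"grip":30},{"linear":[0,-0.347,-0.874],"rotation":[-0.752,0,0],"grip":30}]'
python3 - <<'E'
from h import *
p,d=capture("wrist");cv2.imwrite("pics/w6.png",p[:,:,::-1])
plan([514.7,-23,217.5],0)
E
```

```text
time_s: 6.88
eef_pos: [514.6, -23.2, 290.1]
ee_rot: [0.5, 0.5, 0.5, -0.5]
force: [-0.6, 0.3, -1.3]
grip_width: 0.482
t 6.93 pos [514.7 -23.8 290.2] F [ 0.3 -0.4 -1.2] g 0.484 j [-0.27  0.24  1.36  0.    1.53  1.3 ]
lin [ 2.424e-01  1.000e-04 -2.700e-03]
rot [-0.0024 -0.0006 -0.0001]
```

View pics/w6.png

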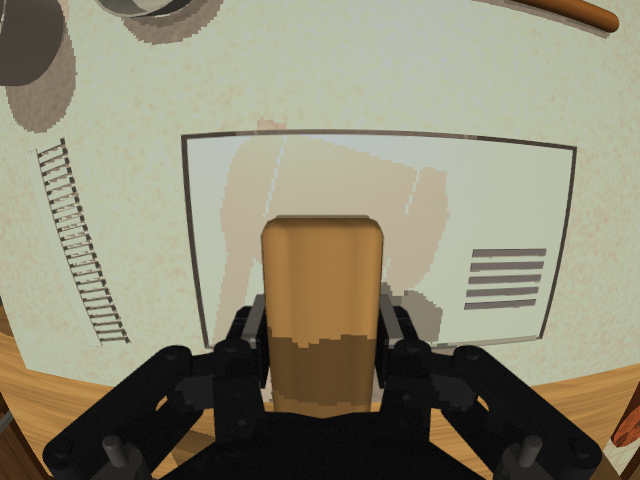

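The brush is above the flap, aligned with its x, and the pad at (505,278) is clear to the right. Lower and release.

```bash
python3 -m jog '[{"linear":[0.06,0,0],"rotation":[0,0,0],"grip":30},{"linear":[0.12,0,-0.002],"rotation":[0,0,0],"grip":30},{"linear":[0.17,0,-0.002],"rotation":[0,0,0],"grip":30},{"linear":[0.205,0,-0.002],"rotation":[0,0,0],"grip":30},{"linear":[0.225,0,-0.002],"rotation":[0,0,0],"grip":30},{"linear":[0.235,0,-0.002],"rotation":[0,0,0],"grip":30},{"linear":[0.24,0,-0.002],"rotation":[0,0,0],"grip":30},{"linear":[0.242,0,-0.002],"rotation":[0,0,0],"grip":30},{"linear":[0.242,0,-0.002],"rotation":[0,0,0],"grip":30}]'
```

```text
time_s: 7.68
eef_pos: [514.9, -23.5, 218.1]
ee_rot: [0.5, 0.501, 0.499, -0.5]
force: [-0.1, 0.8, -1.0]
grip_width: 0.479
```

```bash
python3 -m jog '[{"linear":[0,0,0],"rotation":[0,0,0],"grip":44},{"linear":[0,0,0],"rotation":[0,0,0],"grip":48},{"linear":[0,0,0],"rotation":[0,0,0],"grip":56},{"linear":[0,0,0],"rotation":[0,0,0],"grip":65},{"linear":[0,0,0],"rotation":[0,0,0],"grip":75},{"linear":[0,0,0],"rotation":[0,0,0],"grip":85},{"linear":[0,0,0],"rotation":[0,0,0],"grip":85},{"linear":[0,0,0],"rotation":[0,0,0],"grip":85},{"linear":[-0.03,0,0],"rotation":[0,0,0],"grip":85},{"linear":[-0.1,0,0],"rotation":[0,0,0],"grip":85},{"linear":[-0.2,0,0],"rotation":[0,0,0],"grip":85},{"linear":[-0.28,0,0],"rotation":[0,0,0],"grip":85},{"linear":[-0.28,0,0],"rotation":[0,0,0],"grip":85}]'
python3 - <<'E'
from h import *
p,d=capture("wrist");cv2.imwrite("pics/w7.png",p[:,:,::-1])
plan([494.7,-153,290],0)
E
```

```text
time_s: 8.77
eef_pos: [516.1, -23.8, 307.6]
ee_rot: [0.503, 0.502, 0.497, -0.499]
force: [0.7, -0.7, 0.7]
grip_width: 0.994
t 8.82 pos [515.6 -23.7 304.8] F [-0.5 -0.2 -0.2] g 0.996 j [-0.27  0.24  1.33  0.    1.56  1.3 ]
lin [ 0.0496 -0.0692  0.4312]
rot [-0.0029  0.0027 -0.0117]
```

View pics/w7.png

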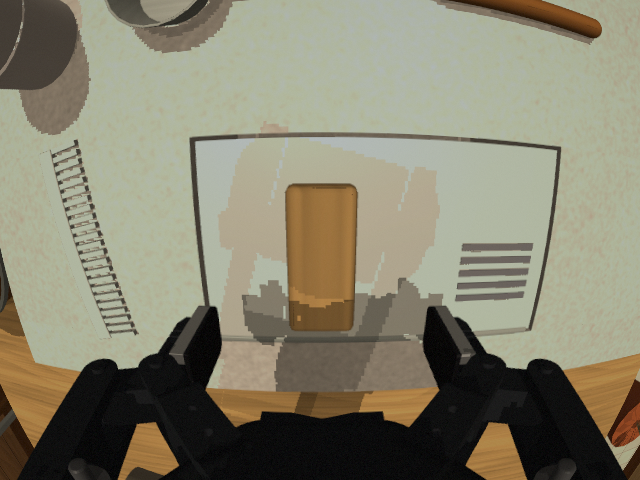

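The brush rests on the closed flap at (320,257), upright and clear of the pad. Moving over the pad with the fingers shut.

```bash
python3 -m jog '[{"linear":[0,-0.01,0.06],"rotation":[0,0,0],"grip":40},{"linear":[0,-0.02,0.15],"rotation":[0,0,0],"grip":10},{"linear":[0,-0.04,0.25],"rotation":[0,0,-0.005],"grip":0},{"linear":[0,-0.06,0.35],"rotation":[0,0,-0.01],"grip":0},{"linear":[0.01,-0.069,0.41],"rotation":[-0.003,0.003,-0.011],"grip":0},{"linear":[0.05,-0.069,0.431],"rotation":[-0.003,0.003,-0.011],"grip":0},{"linear":[0.12,-0.069,0.431],"rotation":[-0.003,0.003,-0.011],"grip":0},{"linear":[0.18,-0.069,0.431],"rotation":[-0.003,0.003,-0.011],"grip":0},{"linear":[0.22,-0.069,0.431],"rotation":[-0.003,0.003,-0.011],"grip":0},{"linear":[0.22,-0.069,0.431],"rotation":[-0.003,0.003,-0.011],"grip":0},{"linear":[0.22,-0.069,0.431],"rotation":[-0.003,0.003,-0.011],"grip":0}]' 60
python3 - <<'E'
from h import *
p,d=capture("wrist");cv2.imwrite("pics/w8.png",p[:,:,::-1])
p,d=capture("scene");cv2.imwrite("pics/s8.png",cv2.resize(p[150:300,260:440],None,fx=4,fy=4,interpolation=cv2.INTER_CUBIC)[:,:,::-1])
plan([494.7,-153,213],0)
E
```

```text
time_s: 9.73
eef_pos: [494.8, -152.9, 238.5]
ee_rot: [0.5, 0.5, 0.501, -0.5]
force: [0.5, 0.5, -0.4]
grip_width: -0.001
t 9.83 pos [ 495.3 -153.1  239.7] F [-0.  -0.3  0.3] g 0.001 j [-0.53  0.27  1.46  0.    1.41  1.04]
lin [ 0.089  -0.0022 -0.0005]
rot [ 0.0002  0.001  -0.0028]
```

View pics/w8.png

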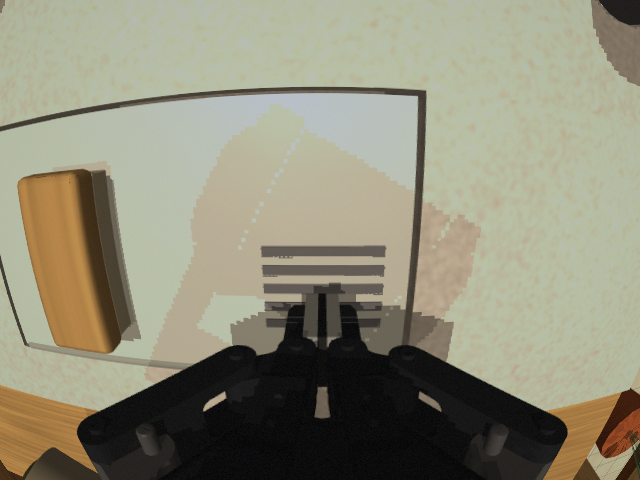

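View pics/s8.png

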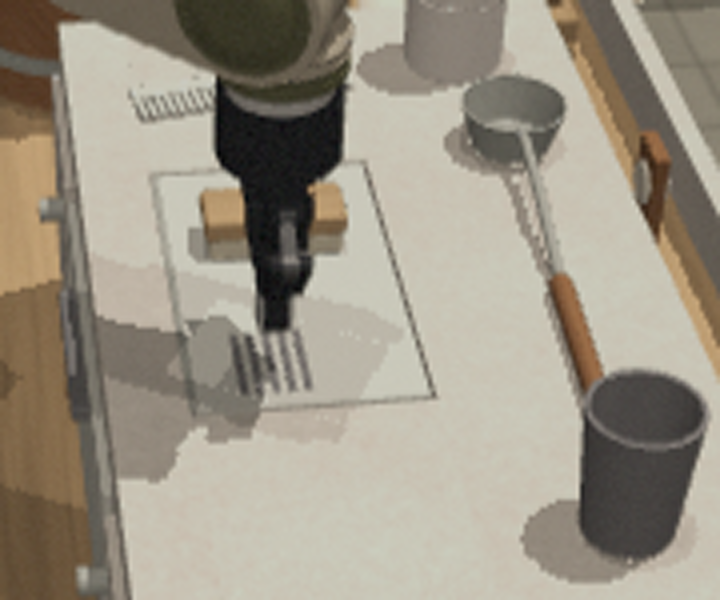

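Run:
```python
from h import *
s=sense();c=calibration("wrist");p,d=capture("wrist");T=c["world_from_camera"];K=c["intrinsics"]
for x,y in [(322,297),(298,310),(238,352),(408,352),(430,365),(555,410),(85,430),(500,435),(200,365)]:
    u=(x-K[0,2])/K[0,0];v=(y-K[1,2])/K[1,1];r=np.hypot(u,v)+1e-9
    a=np.array([u/r*np.sin(r),-v/r*np.sin(r),-np.cos(r)]);a=a/np.cos(r)*d[y,x]
    w=T[:3,:3]@a+T[:3,3];print((x,y),(w-s["eef_pos"]).round(1))
```

```text
(322, 297) [11.3 -0.8 35. ]
(298, 310) [ 7.6  8.8 39.5]
(238, 352) [14.1 24.5 78.9]
(408, 352) [ 13.7 -26.7  78.4]
(430, 365) [ 12.8 -32.3  84.4]
(555, 410) [-371.  -418.8 -238.7]
(85, 430) [ 11.5  58.6 116.5]
(500, 435) [ 11.9 -43.1 114.5]
(200, 365) [11.8 35.7 83.6]
```

Tips measure about 27–30 mm above the TCP, and the linkage stays clear of the opening. Pressing slowly.

```bash
python3 -m jog '[{"linear":[0.03,-0.001,0],"rotation":[0,0,0],"grip":0},{"linear":[0.06,-0.001,0],"rotation":[0,0,0],"grip":0},{"linear":[0.075,-0.001,0],"rotation":[0,0,0],"grip":0},{"linear":[0.085,-0.001,0],"rotation":[0,0,0],"grip":0},{"linear":[0.094,-0.001,0],"rotation":[0,0,0],"grip":0},{"linear":[0.103,-0.001,0],"rotation":[0,0,0],"grip":0},{"linear":[0.112,-0.001,0],"rotation":[0,0,0],"grip":0},{"linear":[0.121,-0.001,0],"rotation":[0,0,0],"grip":0},{"linear":[0.130,-0.001,0],"rotation":[0,0,0],"grip":0},{"linear":[0.139,-0.001,0],"rotation":[0,0,0],"grip":0},{"linear":[0.148,-0.001,0],"rotation":[0,0,0],"grip":0},{"linear":[0.157,-0.001,0],"rotation":[0,0,0],"grip":0},{"linear":[0.166,-0.001,0],"rotation":[0,0,0],"grip":0},{"linear":[0.175,-0.001,0],"rotation":[0,0,0],"grip":0},{"linear":[0.184,-0.001,0],"rotation":[0,0,0],"grip":0}]' 60
python3 - <<'E'
from h import *
p,d=capture("wrist");cv2.imwrite("pics/w9.png",p[:,:,::-1])
plan([494.7,-153,163],0)
E
```

```text
time_s: 11.13
eef_pos: [495.7, -153.6, 185.2]
ee_rot: [0.501, 0.5, 0.499, -0.5]
force: [0.1, 0.8, 7.6]
grip_width: 0.0
t 11.18 pos [ 495.6 -153.5  184.7] F [0.  0.4 6.3] g 0.0 j [-0.53  0.31  1.55  0.    1.28  1.04]
lin [ 0.0723 -0.0032 -0.0017]
rot [ 0.0003  0.0032 -0.0063]
```

View pics/w9.png

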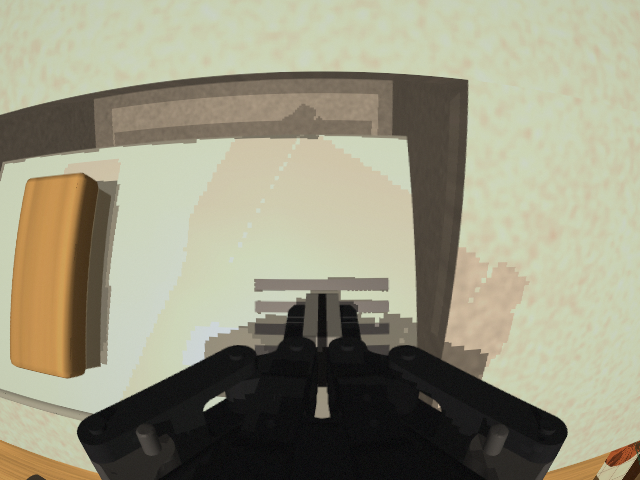

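The flap is opening under about 7 N, with the brush still resting on it. Pressing further.

```bash
python3 -m jog '[{"linear":[0.009,0,0],"rotation":[0,0,0],"grip":0},{"linear":[0.018,0,0],"rotation":[0,0,0],"grip":0},{"linear":[0.027,0,0],"rotation":[0,0,0],"grip":0},{"linear":[0.036,0,0],"rotation":[0,0,0],"grip":0},{"linear":[0.045,0,0],"rotation":[0,0,0],"grip":0},{"linear":[0.054,0,0],"rotation":[0,0,0],"grip":0},{"linear":[0.063,0,0],"rotation":[0,0,0],"grip":0},{"linear":[0.072,0,0],"rotation":[0,0,0],"grip":0},{"linear":[0.079,0,0],"rotation":[0,0,0],"grip":0},{"linear":[0.086,0,0],"rotation":[0,0,0],"grip":0},{"linear":[0.09,0,0],"rotation":[0,0,0],"grip":0},{"linear":[0.09,0,0],"rotation":[0,0,0],"grip":0},{"linear":[0.09,0,0],"rotation":[0,0,0],"grip":0},{"linear":[0.09,0,0],"rotation":[0,0,0],"grip":0},{"linear":[0.09,0,0],"rotation":[0,0,0],"grip":0}]' 60
python3 - <<'E'
from h import *
p,d=capture("wrist");cv2.imwrite("pics/w10.png",p[:,:,::-1])
plan([494.7,-153,155],0)
E
```

```text
time_s: 12.43
eef_pos: [497.1, -154.1, 158.8]
ee_rot: [0.503, 0.501, 0.497, -0.499]
force: [3.6, 0.7, 7.1]
grip_width: -0.0
t 12.48 pos [ 497.1 -154.1  158.7] F [ 3.9 -0.4  6.4] g 0.004 j [-0.53  0.34  1.59  0.    1.21  1.04]
lin [ 0.0124 -0.0082 -0.0037]
rot [ 0.      0.0068 -0.0152]
```

View pics/w10.png

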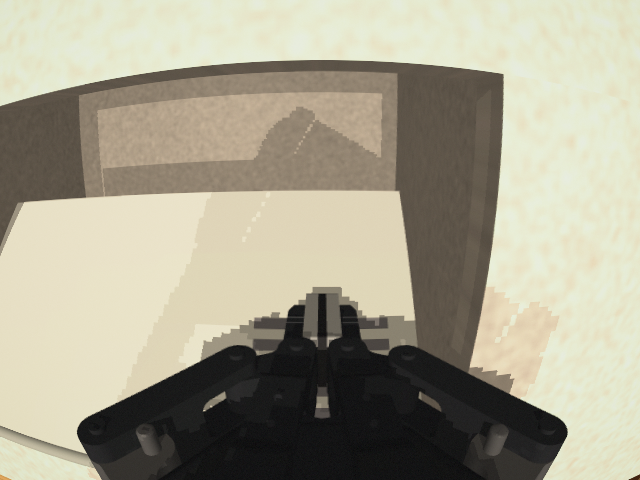

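The brush has slid off the flap. Checking where it is before easing up.

Run:
```python
from h import *
p,d=capture("scene");q,_=capture("side")
a=cv2.resize(p[150:300,260:440],None,fx=2.2,fy=2.2,interpolation=cv2.INTER_CUBIC);b=cv2.resize(q[130:280,220:400],None,fx=2.2,fy=2.2,interpolation=cv2.INTER_CUBIC)
cv2.imwrite("pics/s10.png",np.hstack([a,b])[:,:,::-1])
```

```text
(no output)
```

View pics/s10.png

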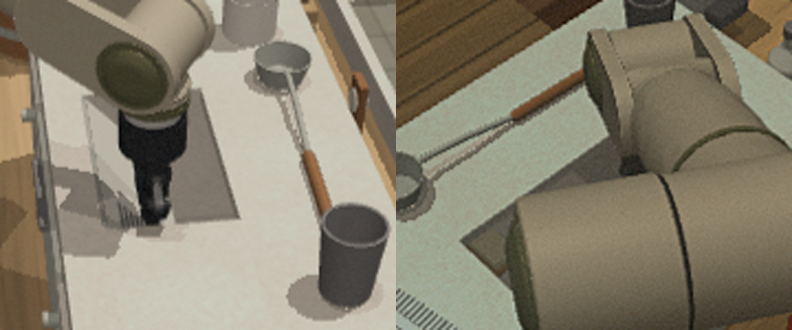

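The brush is nowhere on the shelf, so it is inside. Easing up at about 21 mm/s (≈0.4 rad/s).

```bash
python3 -m jog '[{"linear":[-0.003,0,0],"rotation":[0,0,0],"grip":0},{"linear":[-0.008,0,0],"rotation":[0,0,0],"grip":0},{"linear":[-0.014,0,0],"rotation":[0,0,0],"grip":0},{"linear":[-0.02,0,0],"rotation":[0,0,0],"grip":0},{"linear":[-0.026,0,0],"rotation":[0,0,0],"grip":0},{"linear":[-0.032,0,0],"rotation":[0,0,0],"grip":0},{"linear":[-0.038,0,0],"rotation":[0,0,0],"grip":0},{"linear":[-0.044,0,0],"rotation":[0,0,0],"grip":0},{"linear":[-0.05,0,0],"rotation":[0,0,0],"grip":0},{"linear":[-0.056,0,0],"rotation":[0,0,0],"grip":0},{"linear":[-0.062,0,0],"rotation":[0,0,0],"grip":0},{"linear":[-0.068,0,0],"rotation":[0,0,0],"grip":0},{"linear":[-0.074,0,0],"rotation":[0,0,0],"grip":0},{"linear":[-0.078,0,0],"rotation":[0,0,0],"grip":0},{"linear":[-0.08,0,0],"rotation":[0,0,0],"grip":0}]' 60
python3 - <<'E'
from h import *
p,d=capture("wrist");cv2.imwrite("pics/w11.png",p[:,:,::-1])
plan([494.7,-153,213],0)
E
```

```text
time_s: 13.83
eef_pos: [498.8, -154.4, 183.8]
ee_rot: [0.505, 0.502, 0.495, -0.498]
force: [6.5, 0.8, 4.3]
grip_width: 0.001
t 13.88 pos [ 498.8 -154.4  183.8] F [7.5 0.3 3.7] g 0.002 j [-0.53  0.31  1.55  0.    1.26  1.04]
lin [-0.0975 -0.0125 -0.0043]
rot [-0.      0.0103 -0.0266]
```

View pics/w11.png

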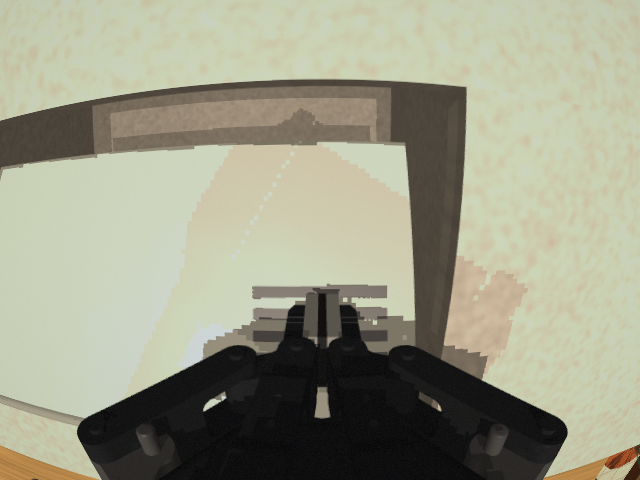

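```bash
python3 -m jog '[{"linear":[-0.003,0,0],"rotation":[0,0,0],"grip":0},{"linear":[-0.008,0,0],"rotation":[0,0,0],"grip":0},{"linear":[-0.014,-0.001,0],"rotation":[0,0,0],"grip":0},{"linear":[-0.02,-0.002,0],"rotation":[0,0,0],"grip":0},{"linear":[-0.026,-0.003,0],"rotation":[0,0,0],"grip":0},{"linear":[-0.032,-0.004,0],"rotation":[0,0,0],"grip":0},{"linear":[-0.038,-0.005,0],"rotation":[0,0,0],"grip":0},{"linear":[-0.044,-0.006,0],"rotation":[0,0,0],"grip":0},{"linear":[-0.05,-0.007,0],"rotation":[0,0,0],"grip":0},{"linear":[-0.056,-0.008,0],"rotation":[0,0,0],"grip":0},{"linear":[-0.062,-0.008,0],"rotation":[0,0,0],"grip":0},{"linear":[-0.067,-0.008,0],"rotation":[0,0,0],"grip":0},{"linear":[-0.072,-0.008,0],"rotation":[0,0,0],"grip":0},{"linear":[-0.076,-0.008,0],"rotation":[0,0,0],"grip":0},{"linear":[-0.08,-0.008,0],"rotation":[0,0,0],"grip":0}]' 60
python3 - <<'E'
from h import *
p,d=capture("wrist");cv2.imwrite("pics/w12.png",p[:,:,::-1])
plan([494.7,-153,213],0)
E
```

```text
time_s: 15.13
eef_pos: [496.1, -154.4, 207.9]
ee_rot: [0.505, 0.502, 0.495, -0.498]
force: [2.9, -0.5, 4.5]
grip_width: -0.002
t 15.18 pos [ 496.1 -154.4  208.1] F [ 3.9 -0.1  5.7] g -0.001 j [-0.53  0.29  1.52  0.    1.32  1.04]
lin [-0.0165 -0.0045 -0.0046]
rot [-0.0002  0.0107 -0.0268]
```

View pics/w12.png

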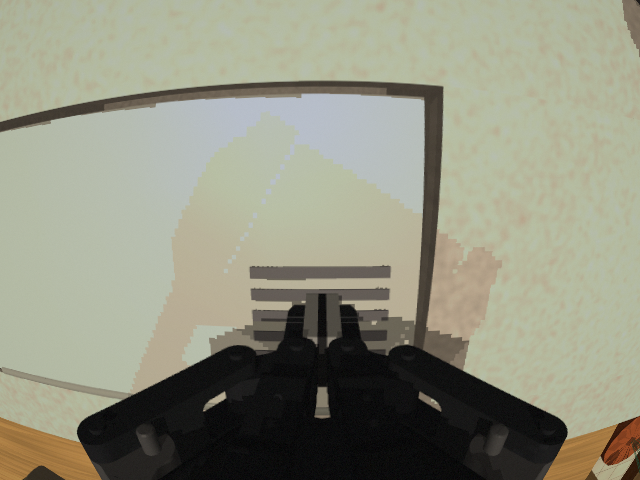

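The flap is almost shut and still held by the fingers. Easing over the last few mm even slower, then clear.

```bash
python3 -m jog '[{"linear":[-0.002,0,0],"rotation":[0,0,0],"grip":0},{"linear":[-0.006,0,0],"rotation":[0,0,0],"grip":0},{"linear":[-0.010,0,0],"rotation":[0,0,0],"grip":0},{"linear":[-0.014,0,0],"rotation":[0,0,0],"grip":0},{"linear":[-0.018,0,0],"rotation":[0,0,0],"grip":0},{"linear":[-0.022,0,0],"rotation":[0,0,0],"grip":0},{"linear":[-0.026,0,0],"rotation":[0,0,0],"grip":0},{"linear":[-0.03,0,0],"rotation":[0,0,0],"grip":0},{"linear":[-0.034,0,0],"rotation":[0,0,0],"grip":0},{"linear":[-0.038,0,0],"rotation":[0,0,0],"grip":0},{"linear":[-0.042,0,0],"rotation":[0,0,0],"grip":0},{"linear":[-0.046,0,0],"rotation":[0,0,0],"grip":0},{"linear":[-0.05,0,0],"rotation":[0,0,0],"grip":0},{"linear":[-0.055,0,0],"rotation":[0,0,0],"grip":0},{"linear":[-0.06,0,0],"rotation":[0,0,0],"grip":0}]' 60
python3 -c "
from h import *
plan([494.7,-153,213],0)"
```

```text
time_s: 16.43
eef_pos: [495.9, -154.3, 226.2]
ee_rot: [0.505, 0.502, 0.495, -0.498]
force: [-0.0, -0.4, -0.3]
grip_width: 0.001
t 16.43 pos [ 495.9 -154.3  226.2] F [-0.  -0.4 -0.3] g 0.001 j [-0.53  0.28  1.49  0.    1.36  1.04]
lin [ 0.044  -0.0045 -0.0045]
rot [-0.0002  0.0106 -0.0268]
```

```bash
python3 -m jog '[{"linear":[-0.03,0,0],"rotation":[0,0,0],"grip":0},{"linear":[-0.1,0,0],"rotation":[0,0,0],"grip":0},{"linear":[-0.2,0,0],"rotation":[0,0,0],"grip":0},{"linear":[-0.3,-0.05,0.1],"rotation":[0,0,0],"grip":0},{"linear":[-0.4,-0.15,0.2],"rotation":[0,0,0],"grip":0},{"linear":[-0.45,-0.25,0.3],"rotation":[0,0,0],"grip":0},{"linear":[-0.5,-0.35,0.4],"rotation":[0,0,0],"grip":0},{"linear":[-0.5,-0.42,0.5],"rotation":[0,0,0],"grip":0},{"linear":[-0.5,-0.42,0.6],"rotation":[0,0,0],"grip":0},{"linear":[-0.5,-0.42,0.7],"rotation":[0,0,0],"grip":0},{"linear":[-0.5,-0.42,0.7],"rotation":[0,0,0],"grip":0},{"linear":[-0.5,-0.42,0.7],"rotation":[0,0,0],"grip":0}]'
python3 - <<'E'
from h import *
plan([494.7,-153,213],0)
for n in ("scene","side"):
    p,d=capture(n);cv2.imwrite(f"pics/{n}_end.png",p[:,:,::-1])
    if n=="scene":
        c=calibration(n);xs,ys=np.meshgrid(np.arange(310,362,4),np.arange(197,248,5));P=cloud(c,d,np.c_[xs.ravel(),ys.ravel()]);P=P[P[:,2]<600];print("flap z",np.percentile(P[:,2],[2,50,98]).round(1))
        far=plane(c,[(352,200),(356,215),(360,230),(364,243)],240);print([cloud(c,d,np.array([q]))[0].round(1) for q in [(350,200),(354,215),(358,230),(362,243)]])
E
```

```text
time_s: 17.43
eef_pos: [367.4, -364.4, 375.5]
ee_rot: [0.504, 0.503, 0.495, -0.498]
force: [-0.5, 0.5, -0.7]
grip_width: 0.002
t 17.43 pos [ 367.4 -364.4  375.5] F [-0.5  0.5 -0.7] g 0.002 j [-1.01  0.24  1.16  0.01  1.73  0.56]
lin [ 0.544   0.4158 -0.708 ]
rot [-0.0042  0.009  -0.026 ]
flap z [234.1 238.4 242. ]
[array([580.4,  14.8, 238.2]), array([579.4, -54.6, 238. ]), array([ 578.3, -120.8,  238.9]), array([ 577.8, -178.1,  242.4])]
```

View pics/scene_end.png

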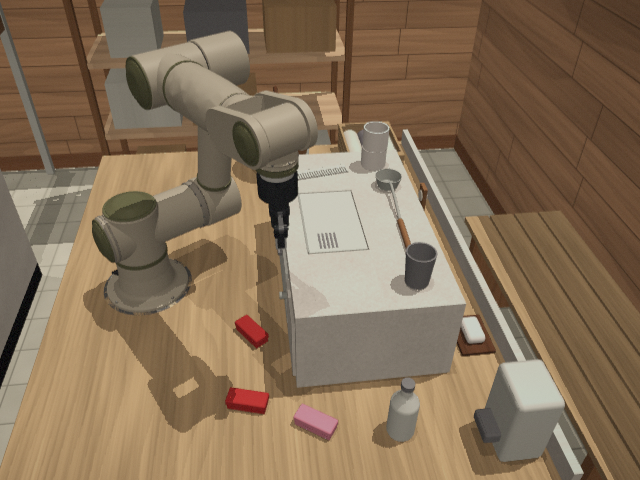

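View pics/side_end.png

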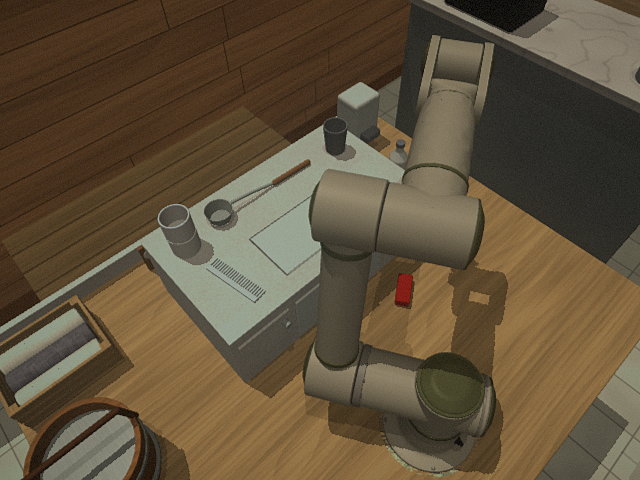

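The flap is flush (far edge z about 238–242) and the brush is out of sight. Comb (320,173), ladle, jars and tumbler (419,265) are at their original pixels, and the arm is clear. Handing in.

```bash
python3 -m jog '[{"linear":[0,0,0],"rotation":[0,0,0],"grip":0},{"linear":[0,0,0],"rotation":[0,0,0],"grip":0},{"linear":[0,0,0],"rotation":[0,0,0],"grip":0}]'
python3 -c "
from rig import *
print(finish_job())"
```

```text
time_s: 17.78
eef_pos: [368.3, -362.0, 376.7]
ee_rot: [0.506, 0.502, 0.495, -0.498]
force: [0.7, 0.0, -0.6]
grip_width: 0.001
the job is handed in; nothing more can be done
None
```

The brush went into the bin through the flap, and the flap is closed flush again; I handed the job in at 17.8 s of robot time. I laid the brush on the closed flap, pressed the pad down about 55 mm at roughly 7 N until it slid inside, then let the flap up at about 15–21 mm/s (roughly 0.3–0.5 rad/s by calculation).

**First grasp missed:** the fingertips really sit about 27 mm behind the reported tool point, so the first attempt closed on top of the brush with about 7 N. The brush did not move. I corrected for the offset and the second grasp held.

**Last checks:**
- **Flap:** its far edge measures z 238–242 mm against the 240 mm shelf top. There was no force on the tool when the fingers left it.
- **Brush:** it is no longer visible anywhere on the shelf. I did not see it on the bin floor; I infer that from seeing it gone from the open flap.
- **Other objects:** the comb, ladle, jars, tumbler and the red and pink look-alikes appear at the same image positions as at the start. In the side view the arm hides some of the look-alikes.
- **Not measured:** flap speed was set by the fingers' motion, not read directly. While easing up, the fingers dragged about 4 mm in x with up to 7.5 N sideways force, and the flap stayed held throughout.

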